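Dock a sampling plunger and tug-test its catches

TASK

Put the tall ball-headed sampling plunger with the steel foot into one of the two spring-catch docks, press it straight down until it is fully home, then tug it straight up with about 12 N for at least a second to check that the catches retain it. The two docks look alike but the springs of one are worn and let go under the tug; if it comes out, move it to the other dock, seat it and tug it there in the same way. Never tug it against the catches with more than about 18 N nor press it into a dock with more than about 30 N, leave the other things where they are, and finish with the plunger released, upright and fully home in the dock that passed the tug.

Things in the scene. Friction and masses are not known exactly. Their poses are not given: they have to be found in the camera images.
- plunger: Tall round sampling plunger, upright, 171 mm high, 0.24 to 0.44 kg; only it has a steel flange foot. Origin: centre of its underside; z up. Flange 54 mm wide, flat top at 7.5 mm height, lower edge chamfered to 47 mm. Body 41 to 43 mm wide up to 43 mm, neck 20 mm, stem 8 mm at 118 to 142 mm, ball 29 mm wide, centre at 156 mm: grasp the ball across its middle from above.
- dock_a: One of two docks alike, fixed to the worktop; only a tug tells the worn one, and they swap places. Base plate 84 x 124 x 6 mm; origin: centre of its underside; z up. The plunger goes between two low cheeks (inner faces at x = +-29.5 mm, 14 mm above the plate) and two sprung catches at +-y; their lips end 22.5 mm from the axis, 9.6 to 12.6 mm above the plate, then slope out to 28 mm at 28 mm.
- dock_a_seat (a point): Centre of the top of dock_a's plate, 6 mm above the worktop; z up. The plunger's underside is here when home. Pressed down, the foot spreads the catches (sound dock: about 3 to 8 N) and within the last 2 mm they snap in over the flange. Home, it has about 2 mm of upward play; then a sound dock holds over 30 N, while in the worn one the catches stay apart and hold hardly anything.
- dock_b: The other dock, same shape and axes as dock_a.
- dock_b_seat (a point): Centre of the top of dock_b's base plate, as dock_a_seat.
- sample_can: Bystander: aluminium sample can, 55 mm wide, 41 mm high; origin at the centre of its underside.
- brass_weight: Bystander: brass weight with a knob, 38 mm wide and high; origin at the centre of its underside.
- tape_roll: Bystander: roll of tape lying flat, 66 mm wide, 18 mm high; origin at the centre of its underside.
- short_plunger: Bystander: a shorter ball-headed plunger, 125 mm high, without a steel flange; origin at the centre of its underside.

How it is judged:
On the way, in this order (a step that is already met when the one before it is completed fails the run):
1. the plunger is fully home in a dock (((horizontal distance between plunger and dock_a_seat below 0.005 m and z of plunger in the frame of dock_a_seat below 0.002 m) or (horizontal distance between plunger and dock_b_seat below 0.005 m and z of plunger in the frame of dock_b_seat below 0.002 m))), for 0.1 s.
2. it is tugged upward against the catches with 8 to 18 N for 0.5 s without coming out (only the sound dock can hold this) (((horizontal distance between plunger and dock_a_seat below 0.005 m and z of plunger in the frame of dock_a_seat between 0.0008 and 0.004 m and contact force between plunger and dock_a between 8 and 18 N) or (horizontal distance between plunger and dock_b_seat below 0.005 m and z of plunger in the frame of dock_b_seat between 0.0008 and 0.004 m and contact force between plunger and dock_b between 8 and 18 N))), for 0.5 s.
At the end, for the whole second after the job is handed in: The plunger stands at rest, fully home in the dock that passed the tug (it cannot leave that dock again without breaking the tug limit): its underside within 2 mm of the plate and 5 mm of the plate's centre, upright within 0.08 rad (((horizontal distance between plunger and dock_a_seat below 0.005 m and z of plunger in the frame of dock_a_seat below 0.002 m) or (horizontal distance between plunger and dock_b_seat below 0.005 m and z of plunger in the frame of dock_b_seat below 0.002 m)) and angle between plunger's own z axis and vertical below 0.08 rad and linear speed of plunger below 0.02 m/s); the robot touches nothing.
It fails at once if the plunger is forced against a dock with more than 40 N (contact force between plunger and dock_a above 40 N or contact force between plunger and dock_b above 40 N).
It fails at once if the plunger is tugged against the catches with more than 24 N ((horizontal distance between plunger and dock_a_seat below 0.005 m and z of plunger in the frame of dock_a_seat between 0.0008 and 0.004 m and contact force between plunger and dock_a above 24 N) or (horizontal distance between plunger and dock_b_seat below 0.005 m and z of plunger in the frame of dock_b_seat between 0.0008 and 0.004 m and contact force between plunger and dock_b above 24 N)).
It fails at once if a bystander is moved by more than 30 mm (distance of any of sample_can, brass_weight, tape_roll, short_plunger from where it was at the start of the episode above 0.03 m).
It also fails if it takes over 58 s, if anything falls off the work surface, if the arm or the gripper's body presses on something with over 40 N, if the wrist force passes 120 N, or if a joint passes its speed limit or range.

ROBOT

A 6-joint arm with a two-finger parallel gripper is mounted at the origin on a cart in front of the work surface, level with it; the furniture and walls round the work are solid. World frame = base frame: x ahead of the robot, y to its left, z up, the work surface at z = 0. Lengths are in m, angles in rad, forces in N, time in s.
With the tool pointing down it reaches from about 0.35 to 0.85 m from the base axis. Payload 8.1 kg.
Tool frame: the origin (TCP) lies at the very end of the fingers, on their centre line; the grasp point (between the pads) lies 19 mm behind it; z points along the fingers, y is the direction in which the jaws open and shut (so a half turn about z gives the same grasp; the last joint's range is limited). The gripper opens to 93 mm and grips with 3 to 60 N. Pads are 15 mm wide; open, the fingers measure 128 mm over their backs; the gripper's body (75 mm by 188 mm) begins 65 mm behind the grasp point.
Start: joints at [1.097, 0.13, 1.488, -0, 1.523, -0.085], TCP at [0.227, 0.555, 0.219] pointing down, gripper open.
Joint ranges: [-2.96, 2.96], [-0.89, 2.26], [0.02, 2.5], [-1.34, 4.48], [0, 2.73], [-2.66, 2.66]. Speed limits (rad/s): [2.39, 2.39, 2.79, 3.14, 3.14, 3.14].

INTERFACE

Orientations are given as a rotation vector (axis times angle).
In Python, from plant import robot gives the robot as it stands.
- The arm moves only by the shell command python3 -m inch 'ROWS' [FORCE]. ROWS is JSON, a list that holds one entry, the list of rows, each a list of 7 numbers: the shift along the tool's x, y, z in cm, then the turn, a rotation vector about the tool's x, y, z in degrees, then the gripper command: -1 is fully open, 1 is shut, values between are in proportion. A call has 1 to 5 rows; each row shifts and turns the commanded pose from where the row before left it, along the tool's axes as they then stand; what a row does not reach is not made up. A row lasts 1/10 s, in which the tool goes at most 50 mm and 8.59 degrees, less where a joint would pass 70% of its speed; a pose out of reach is approached as far as the arm can. A call with a gripper value outside its range is refused whole. The fingers move at their own pace and stop on an object; FORCE is the grip in N (left out, the last holds). Time passes only in rows, so rows that do not move let the fingers close. It gives the time, the measured TCP pose, the force and the opening at its end, in the units of the state.
- robot.read_state(): the state, without advancing time (a new reading comes with each control period).
- robot.read_camera(name): name is "scene" or "top"; returns a dict with "image" (480x640x3 uint8, blue, green, red), "K" (3x3 intrinsics, pixels), "distortion" ([k1, k2, p1, p2, k3] as OpenCV has them; the pictures are not rectified), "R" (3x3) and "t" (3): a world point X has camera coordinates R X + t. Camera axes: x right, y down, z forward; pixel columns grow to the right and rows downward; lengths in m; the calibration is good to about 2 mm. A picture is of the moment at which its call begins. There is no depth.
- robot.close_job(): hands the job in, once; it reports no verdict.
The state is a dict: "t": time; "q": joint angles; "dq": joint speeds; "joint_torque": joint torques, N m; "tool_pos": TCP position; "orientation": TCP orientation; "force": force on the tool from outside, world axes, zero at the start; "wrist_torque": the same for the moment, N m; "opening": finger opening in m.
Only numpy, scipy, OpenCV 4.12 (cv2) and the standard library are available. Lean on these libraries where they do the work, as an engineer would, in place of code of your own. Each camera call takes 0.05 s, during which the arm holds its last target. There are 200 camera calls.

## Working session

There is one attempt and no reset: what is moved stays moved. The work goes in short steps, Python scripts to look and compute and a shell command to move; the robot and the scene stay as the last step left them, time stands still between calls to the robot, and variables do not carry over. Pictures are saved under pics/ and viewed, about 8 in all and at most 12, crops included, and the job is handed in when it is done.

```bash
ls; mkdir -p pics
python3 - <<'E'
from plant import robot
import cv2,json
s=robot.read_state(); print(s)
for n in("scene","top"):
    c=robot.read_camera(n); cv2.imwrite(f"pics/{n}0.png",c["image"])
    print(n,c["K"],c["distortion"],c["R"],c["t"])
E
```

```text
pics
{'t': 0.0, 'q': array([ 1.09662945e+00,  1.31163798e-01,  1.48925437e+00, -1.66062683e-06,
        1.52302784e+00, -8.53774062e-02]), 'dq': array([-0.0013488 ,  0.0004095 , -0.00050604,  0.00113746, -0.00195018,
       -0.00064579]), 'joint_torque': array([-4.08442338e-04, -5.59830594e+01, -4.91762781e+01,  7.67266843e-02,
        3.48916103e-02, -1.37436186e-04]), 'tool_pos': array([0.22714644, 0.55472398, 0.21759958]), 'orientation': array([-6.06771038e-01, -3.08191826e+00,  2.79830646e-03]), 'force': array([ 0.43280974,  0.20533623, -0.0779251 ]), 'wrist_torque': array([-0.026658  ,  0.03231289, -0.04420762]), 'opening': 0.09305574928485641}
scene [[442.84278833   0.         313.86232684]
 [  0.         442.84278833 239.14574754]
 [  0.           0.           1.        ]] [-0.07550894  0.          0.          0.          0.        ] [[ 0.83929558 -0.5435753  -0.01043192]
 [-0.30989067 -0.46253813 -0.83067819]
 [ 0.44671098  0.70041729 -0.55665512]] [-0.44007239  0.18825824  0.91230423]
top [[545.97204915   0.         310.96385881]
 [  0.         545.97204915 235.68981101]
 [  0.           0.           1.        ]] [0.05254879 0.         0.         0.         0.        ] [[-3.09104035e-03 -9.99994355e-01 -1.31735406e-03]
 [-9.88062168e-01  3.25705893e-03 -1.54021242e-01]
 [ 1.54024663e-01  8.25541833e-04 -9.88066659e-01]] [-0.01580337  0.50725069  1.33922453]
```

View pics/top0.png

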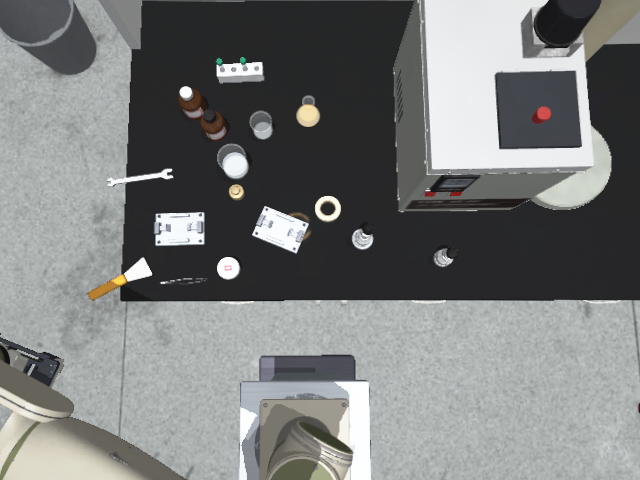

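View pics/scene0.png

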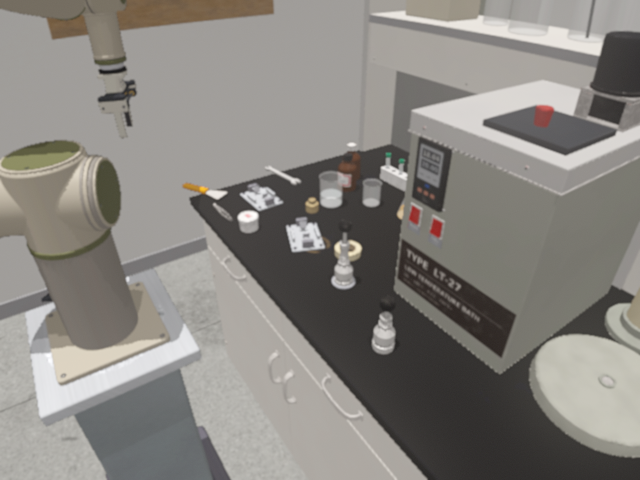

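The top view shows docks at about (180,229) and (281,229), and two ball-headed plungers at about (363,237) and (444,257). The scene view has the plungers at (344,260) and (384,330). I'll enlarge them to tell which is the tall one.

Run:
```python
import cv2,numpy as np
a=cv2.imread("pics/scene0.png");b=cv2.imread("pics/top0.png")
f=lambda i,x,y,w,h,W,H:cv2.resize(i[y:y+h,x:x+w],(W,H),interpolation=cv2.INTER_CUBIC)
o=np.vstack([np.hstack([f(a,315,215,100,150,200,300),f(b,340,215,120,60,600,300)]),
 np.hstack([f(b,145,200,80,60,400,300),f(b,240,200,80,60,400,300)])])
cv2.imwrite("pics/crop1.png",o)
```

```text
(no output)
```

View pics/crop1.png

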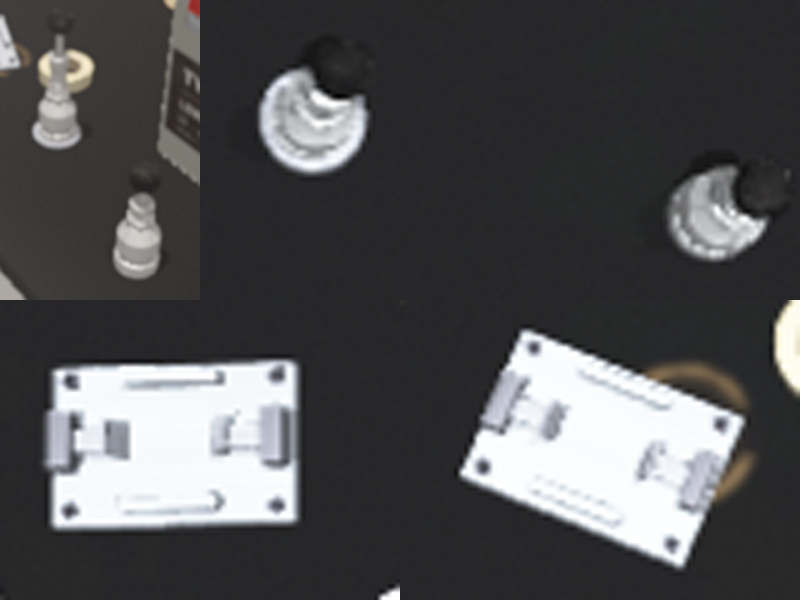

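The tall flanged plunger is the left one: top (363,238), scene (344,260). The right one has no flange. Dock A/B plates stand out clearly in white. Now measuring.

```bash
cat > h.py <<'E'
import cv2,numpy as np
from plant import robot
def ray(c,p):
    u=cv2.undistortPoints(np.array([[p]],float),c["K"],np.array(c["distortion"]))[0,0]
    R,t=np.array(c["R"]),np.array(c["t"])
    return -R.T@t, R.T@np.array([*u,1.])
def plane(c,p,z):
    o,d=ray(c,p); return o+d*(z-o[2])/d[2]
def cross(r1,r2):
    (o1,d1),(o2,d2)=r1,r2
    s=np.linalg.lstsq(np.c_[d1,-d2],o2-o1,rcond=None)[0]
    a,b=o1+s[0]*d1,o2+s[1]*d2
    return (a+b)/2,np.linalg.norm(a-b)
def proj(c,X):
    return cv2.projectPoints(np.array([X],float),cv2.Rodrigues(np.array(c["R"]))[0],np.array(c["t"]),c["K"],np.array(c["distortion"]))[0][0,0]
def blob(c,box,test):
    x,y,w,h=box; s=4
    im=cv2.resize(c["image"][y:y+h,x:x+w],None,fx=s,fy=s,interpolation=cv2.INTER_CUBIC)
    m=test(im).astype(np.uint8)
    cs,_=cv2.findContours(m,cv2.RETR_EXTERNAL,cv2.CHAIN_APPROX_NONE)
    k=max(cs,key=cv2.contourArea).astype(np.float32)
    return ((k+0.5)/s-0.5+np.array([x,y],np.float32)).astype(np.float32)
E
python3 - <<'E'
from h import *
T=robot.read_camera("top");S=robot.read_camera("scene")
for n,b in(("left",(145,200,70,60)),("right",(245,198,70,60))):
    k=blob(T,b,lambda i:(i.min(2)>150))
    w=np.array([plane(T,p[0],.006)[:2] for p in k],np.float32)
    r=cv2.minAreaRect(w); print(n,"centre",r[0],"size",r[1],"ang",r[2])
    print(cv2.boxPoints(r).round(4).tolist())
k=blob(T,(345,225,35,28),lambda i:(i.min(2)>110))
w=np.array([plane(T,p[0],.005)[:2] for p in k],np.float32)*1000
# flange circle from outer (hull) points: lower half
h=cv2.convexHull(k)
hw=np.array([plane(T,p[0],.005)[:2] for p in k if p[0][1]>240],float)
A=np.c_[2*hw,np.ones(len(hw))];s=np.linalg.lstsq(A,(hw**2).sum(1),rcond=None)[0]
print("flange",s[:2],"r",np.sqrt(s[2]+s[0]**2+s[1]**2))
kb=blob(T,(355,218,25,22),lambda i:(i.max(2)<32)); print("ball top",cv2.minEnclosingCircle(kb))
ks=blob(S,(333,218,24,22),lambda i:(i.max(2)<32)); print("ball sc",cv2.minEnclosingCircle(ks))
X,g=cross(ray(T,cv2.minEnclosingCircle(kb)[0]),ray(S,cv2.minEnclosingCircle(ks)[0]));print(X,g)
print("ball on plane",plane(T,cv2.minEnclosingCircle(kb)[0],.156),plane(S,cv2.minEnclosingCircle(ks)[0],.156))
# bystanders
for n,p,z in(("can",(228,268),.041),("tape",(328,209),.018),("brass",(236,192),.03),("short",(450,252),.11),("beaker",(235,165),.07)):print(n,plane(T,p,z).round(3))
E
```

```text
left centre (0.532627284526825, 0.32347989082336426) size (0.08456646651029587, 0.1264328807592392) ang 1.500471591949463
[[0.4887000024318695, 0.3856000006198883], [0.492000013589859, 0.25920000672340393], [0.5766000151634216, 0.2614000141620636], [0.573199987411499, 0.387800008058548]]
right centre (0.5305593013763428, 0.0629042312502861) size (0.1260458379983902, 0.0850420817732811) ang 67.43090057373047
[[0.46709999442100525, 0.020999999716877937], [0.5455999970436096, -0.011599999852478504], [0.593999981880188, 0.10480000078678131], [0.515500009059906, 0.13740000128746033]]
flange [ 0.50487495 -0.14949648] r 0.027336506295167155
ball top ((366.375, 228.5), 7.425773620605469)Traceback (most recent call last):
  File "<stdin>", line 16, in <module>
  File "h.py", line 21, in blob
    k=max(cs,key=cv2.contourArea).astype(np.float32)
      ~~~^^^^^^^^^^^^^^^^^^^^^^^^
ValueError: max() iterable argument is empty
```

```bash
cat >> h.py <<'E'
def delta(X):
    s=robot.read_state(); M=cv2.Rodrigues(np.array(s["orientation"]))[0]
    return (M.T@(np.array(X)-s["tool_pos"])*100).round(2)
E
python3 - <<'E'
from h import *
T=robot.read_camera("top");S=robot.read_camera("scene")
kb=blob(T,(355,218,25,22),lambda i:(i.max(2)<32));pt=cv2.minEnclosingCircle(kb)[0]
ks=blob(S,(334,218,22,20),lambda i:(i.max(2)<42));e=cv2.minEnclosingCircle(ks); print("ball sc",e, "exp",proj(S,[.505,-.1495,.156]),"top exp",proj(T,[.505,-.1495,.156]),pt)
print(cross(ray(T,pt),ray(S,e[0])))
print("ball on plane",plane(T,pt,.156),plane(S,e[0],.156))
for n,p,z in(("can",(228,268),.041),("tape",(328,209),.018),("brass",(236,192),.03),("short",(450,252),.11),("beaker",(235,165),.07)):print(n,plane(T,p,z).round(3))
print(delta([.505,-.1495,.218]), cv2.Rodrigues(robot.read_state()["orientation"])[0].round(3))
E
```

```text
Traceback (most recent call last):
  File "h.py", line 21, in blob
    k=max(cs,key=cv2.contourArea).astype(np.float32)
      ~~~^^^^^^^^^^^^^^^^^^^^^^^^
ValueError: max() iterable argument is empty
```

Run:
```python
from h import *
T=robot.read_camera("top");S=robot.read_camera("scene")
kb=blob(T,(355,218,25,22),lambda i:(i.max(2)<32));pt=cv2.minEnclosingCircle(kb)[0]
print("top exp",proj(T,[.505,-.1495,.156]),pt,"scene exp",proj(S,[.505,-.1495,.156]))
g=S["image"].max(2); print(g[218:238:2,334:356:2])
print("ball on plane",plane(T,pt,.156))
for n,p,z in(("can",(228,268),.041),("tape",(328,209),.018),("brass",(236,192),.03),("short",(450,252),.11),("beaker",(235,165),.07)):print(n,plane(T,p,z).round(3))
print(delta([.505,-.1495,.218]), cv2.Rodrigues(robot.read_state()["orientation"])[0].round(3))
```

```text
top exp [368.03923232 228.66623078] (366.375, 228.5) scene exp [343.52256886 225.73369466]
[[ 63  65  62  64  66  64  64  64  63  63  61]
 [ 64  64  64  65  73  69  66  65  63  64  63]
 [ 65  65  61  59  61  65  68  65  71  64  61]
 [ 64  64  59  56  57  62  65  58  57  60  63]
 [ 63  62  60  53  58  66  69  56  50  60  61]
 [ 63  63  60  51  50  56  57  54  50  61  64]
 [ 62  64  62  56  49  49  50  52  57  62  62]
 [ 63  63  63  62  71  97  81  60  62  62  64]
 [ 63  65  63  63  88 137 113  63  62  62  62]
 [ 63  65  62  61  89 141 114  62  62  63  61]]
ball on plane [ 0.50540294 -0.14566514  0.156     ]
can [0.426 0.19  0.041]
tape [ 0.58  -0.062  0.018]
brass [0.623 0.175 0.03 ]
short [ 0.456 -0.347  0.11 ]
beaker [0.683 0.173 0.07 ]
[-52.4  -54.68   0.06] [[-0.925  0.379 -0.   ]
 [ 0.379  0.925 -0.   ]
 [-0.    -0.    -1.   ]]
```

```bash
R='[-3.08,-3.22,0,0,0,0,-1]'; python3 -m inch '[[[-3.08,-3.22,0,0,0,0,-1],[-3.08,-3.22,0,0,0,0,-1],[-3.08,-3.22,0,0,0,0,-1],[-3.08,-3.22,0,0,0,0,-1],[-3.08,-3.22,0,0,0,0,-1]]]' && python3 -m inch '[[[-3.08,-3.22,0,0,0,0,-1],[-3.08,-3.22,0,0,0,0,-1],[-3.08,-3.22,0,0,0,0,-1],[-3.08,-3.22,0,0,0,0,-1],[-3.08,-3.22,0,0,0,0,-1]]]' && python3 -m inch '[[[-3.08,-3.22,0,0,0,0,-1],[-3.08,-3.22,0,0,0,0,-1],[-3.08,-3.22,0,0,0,0,-1],[-3.08,-3.22,0,0,0,0,-1],[-3.08,-3.22,0,0,0,0,-1]]]' && python3 -m inch '[[[0,0,0,0,0,0,-1],[0,0,0,0,0,0,-1]]]'; python3 -c "
from h import *
print(delta([.505,-.1485,.218]),delta([.505,-.1485,.137]))"
```

```text
t: 0.9
tool_pos: [0.3092, 0.3463, 0.2187]
orientation: [0.606, 3.082, 0.001]
force: [1.3, -0.2, 0.3]
opening: 0.0928
t: 1.4
tool_pos: [0.3908, 0.1388, 0.219]
orientation: [0.606, 3.081, 0.001]
force: [1.1, 0.4, 0.5]
opening: 0.0928
t: 1.9
tool_pos: [0.4723, -0.0688, 0.219]
orientation: [0.607, 3.081, 0.0]
force: [0.8, 0.1, -0.3]
opening: 0.0932
t: 2.1
tool_pos: [0.4718, -0.0677, 0.2185]
orientation: [-0.611, -3.081, -0.001]
force: [-0.3, -0.8, -0.8]
opening: 0.093
[-6.16 -6.21  0.04] [-6.16 -6.21  8.14]
```

```bash
python3 -m inch '[[[-3.1,-3.1,0,0,0,0,-1],[-3.06,-3.1,0,0,0,0,-1],[0,0,0,0,0,0,-1],[0,0,3,0,0,0,-1],[0,0,3,0,0,0,-1]]]' && python3 -m inch '[[[0,0,2.1,0,0,0,-1],[0,0,0,0,0,0,-1]]]'
python3 - <<'E'
from h import *
print(delta([.505,-.1485,.137]))
c=robot.read_camera("top")["image"];d=robot.read_camera("scene")["image"]
cv2.imwrite("pics/g1.png",np.hstack([cv2.resize(c[190:280,310:410],(400,360)),cv2.resize(d[180:300,280:400],(360,360))]))
E
```

```text
t: 2.6
tool_pos: [0.5062, -0.1464, 0.1592]
orientation: [0.605, 3.08, 0.0]
force: [-0.2, 0.8, 0.3]
opening: 0.0932
t: 2.8
tool_pos: [0.5028, -0.1449, 0.1342]
orientation: [-0.603, -3.077, -0.002]
force: [-0.3, 0.5, -0.6]
opening: 0.0932
[-0.33 -0.25 -0.29]
```

View pics/g1.png

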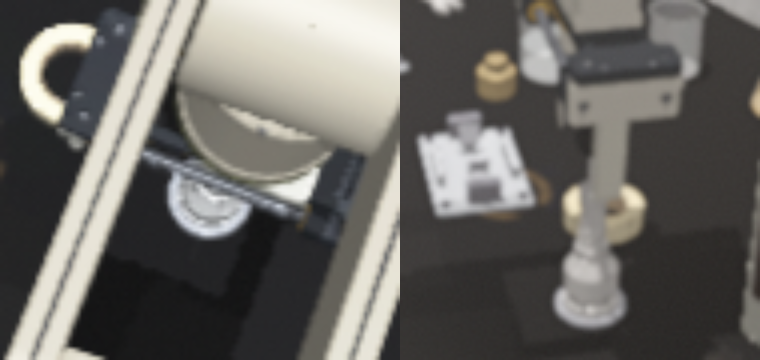

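The gripper is around the ball, with the flange centred below it. I'll correct by a few mm and close gently.

```bash
python3 -m inch '[[[-0.3,-0.25,-0.2,0,0,0,-1],[0,0,0,0,0,0,-1]]]' ; python3 -m inch '[[[0,0,0,0,0,0,0.35],[0,0,0,0,0,0,0.35],[0,0,0,0,0,0,1],[0,0,0,0,0,0,1],[0,0,0,0,0,0,1]]]' 10;  python3 -m inch '[[[0,0,0,0,0,0,1],[0,0,0,0,0,0,1],[0,0,0,0,0,0,1],[0,0,0,0,0,0,1],[0,0,0,0,0,0,1]]]' 40
```

```text
t: 3.1
tool_pos: [0.5087, -0.1516, 0.142]
orientation: [0.606, 3.079, -0.001]
force: [-0.0, 0.0, 0.8]
opening: 0.0928
t: 3.6
tool_pos: [0.5071, -0.151, 0.1396]
orientation: [-0.607, -3.082, -0.0]
force: [0.0, 0.2, -0.1]
opening: 0.0572
t: 4.1
tool_pos: [0.5072, -0.1508, 0.1396]
orientation: [0.607, 3.082, 0.001]
force: [-0.1, 0.8, -0.3]
opening: 0.0264
```

```bash
python3 -m inch '[[[0,0,0,0,0,0,1],[0,0,0,0,0,0,1],[0,0,0,0,0,0,1]]]' 40
python3 - <<'E'
from h import *
s=robot.read_state();print(s["tool_pos"],s["force"],s["opening"])
T=robot.read_camera("top")
k=blob(T,(345,225,35,28),lambda i:(i.min(2)>110)&(np.arange(i.shape[0])[:,None]>40))
hw=np.array([plane(T,p[0],.005)[:2] for p in k if p[0][1]>240],float)
A=np.c_[2*hw,np.ones(len(hw))];q=np.linalg.lstsq(A,(hw**2).sum(1),rcond=None)[0]
print("flange",q[:2],"r",np.sqrt(q[2]+q[0]**2+q[1]**2))
E
```

```text
t: 4.4
tool_pos: [0.5072, -0.1509, 0.1396]
orientation: [-0.607, -3.082, -0.0]
force: [0.5, 0.9, 0.7]
opening: 0.0263
[ 0.50718714 -0.15094877  0.13964542] [0.45617807 0.93589999 0.71212481] 0.0262585738836251
flange [ 0.5049122  -0.14941773] r 0.027188062568353998
```

Opening is 26.3 mm, under the ball's 29 mm, so the grasp is a few mm off-centre. I'll re-centre.

```bash
python3 -m inch '[[[0,0,0,0,0,0,0.1],[0,0,0,0,0,0,0.1],[0.27,0,0.3,0,0,0,0.1],[0,0,0,0,0,0,0.1],[0,0,0,0,0,0,0.1]]]' 10;python3 -m inch '[[[0,0,0,0,0,0,1],[0,0,0,0,0,0,1],[0,0,0,0,0,0,1],[0,0,0,0,0,0,1],[0,0,0,0,0,0,1]]]' 40
```

```text
t: 4.95
tool_pos: [0.5044, -0.15, 0.1364]
orientation: [-0.607, -3.082, 0.0]
force: [-0.4, 0.7, 0.7]
opening: 0.0415
t: 5.45
tool_pos: [0.5048, -0.1499, 0.1367]
orientation: [0.607, 3.082, 0.0]
force: [0.1, 1.1, -0.0]
opening: 0.0262
```

```bash
python3 -m inch '[[[0,0,-1,0,0,0,1],[0,0,-2.5,0,0,0,1],[0,0,-2.5,0,0,0,1],[0,0,0,0,0,0,1],[0,0,0,0,0,0,1]]]'; python3 -m inch '[[[0.6,2.1,0,0,0,0,1],[1.14,4.1,0,0,0,0,1],[1.14,4.1,0,0,0,0,1],[1.14,4.1,0,0,0,0,1],[1.14,4.1,0,0,0,0,1]]]';python3 -m inch '[[[0.55,2.1,0,0,0,0,1],[0,0,0,0,0,0,1],[0,0,0,0,0,0,1],[0,0,0,0,0,0,1],[0,0,0,0,0,0,1]]]'
python3 - <<'E'
from h import *
print(delta([.5306,.0629,.197]))
for n in("top","scene"):cv2.imwrite(f"pics/{n}2.png",robot.read_camera(n)["image"])
a=cv2.imread("pics/top2.png");b=cv2.imread("pics/scene2.png")
cv2.imwrite("pics/g2.png",np.hstack([cv2.resize(a[180:280,235:335],(400,400)),cv2.resize(b[170:270,260:360],(400,400))]))
E
```

```text
t: 5.95
tool_pos: [0.5049, -0.1502, 0.1967]
orientation: [0.607, 3.081, -0.001]
force: [-0.2, -1.5, -4.2]
opening: 0.0263
t: 6.45
tool_pos: [0.5258, 0.0422, 0.1943]
orientation: [-0.607, -3.079, 0.001]
force: [0.5, -0.2, -3.5]
opening: 0.0262
t: 6.95
tool_pos: [0.5296, 0.0612, 0.196]
orientation: [-0.609, -3.081, 0.001]
force: [-0.4, 0.6, -3.3]
opening: 0.0259
[-0.03  0.2  -0.1 ]
```

View pics/g2.png

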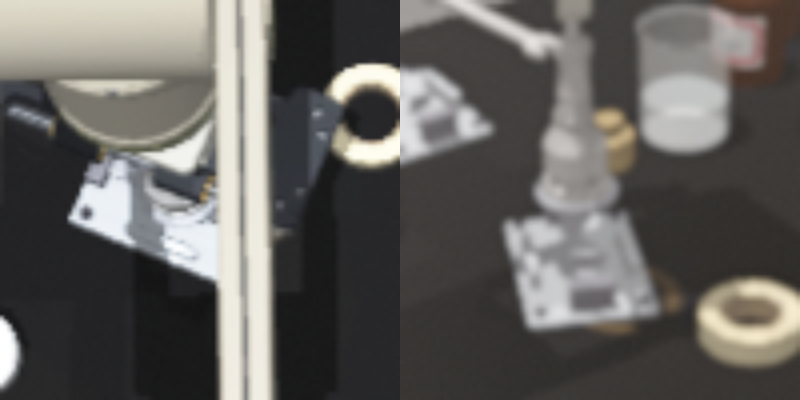

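The plunger hangs upright above the right-hand dock and is held well, weighing about 3.5 N. Lowering to just above the lips.

```bash
python3 -m inch '[[[0,0.2,0.5,0,0,0,1],[0,0,1.3,0,0,0,1],[0,0,0,0,0,0,1],[0,0,0,0,0,0,1]]]'
python3 - <<'E'
from h import *
s=robot.read_state();p=s["tool_pos"];print(delta([.5306,.0629,.143]),p,s["force"])
S=robot.read_camera("scene");im=S["image"]
cv2.imwrite("pics/s3.png",cv2.resize(im[195:265,275:345],(560,560),interpolation=cv2.INTER_CUBIC))
z=p[2]-.137
for dx,dy in((0,-.027),(0,.027),(.027,0),(-.027,0)):print(((proj(S,[p[0]+dx,p[1]+dy,z+.0075])-[275,195])*8).round())
E
```

```text
t: 7.45
tool_pos: [0.5299, 0.0641, 0.1775]
orientation: [-0.606, -3.08, 0.001]
force: [-0.3, 0.5, -2.9]
opening: 0.0261
[-0.12 -0.08  3.45] [0.5299155  0.06408794 0.17751936] [-0.34371965  0.49161625 -2.89793013]
[262. 251.]
[176. 180.]
[287. 191.]
[147. 239.]
```

View pics/s3.png

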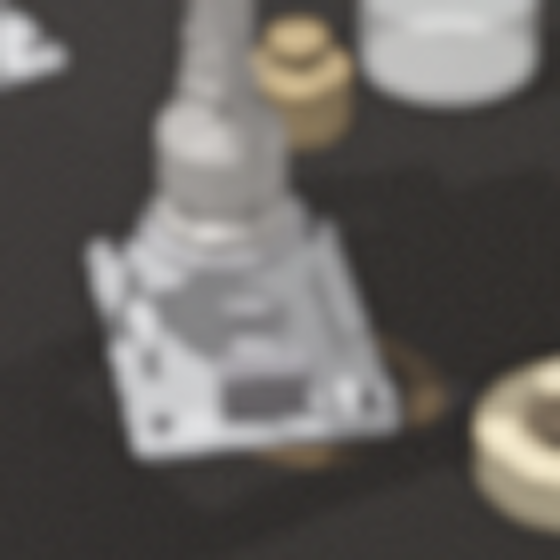

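Flange at about u 138–305 in the crop, where it was predicted, and over the dock. Descending in small steps while watching the force.

```bash
python3 -m inch '[[[-0.1,-0.08,0.4,0,0,0,1],[0,0,0.4,0,0,0,1],[0,0,0.3,0,0,0,1],[0,0,0,0,0,0,1]]]'; python3 -m inch '[[[0,0,0.3,0,0,0,1],[0,0,0.3,0,0,0,1],[0,0,0,0,0,0,1]]]';python3 -m inch '[[[0,0,0.3,0,0,0,1],[0,0,0.3,0,0,0,1],[0,0,0,0,0,0,1]]]'
```

```text
t: 7.9
tool_pos: [0.5309, 0.063, 0.1669]
orientation: [-0.607, -3.081, 0.0]
force: [-0.5, -1.3, -2.9]
opening: 0.0259
t: 8.2
tool_pos: [0.5311, 0.063, 0.1611]
orientation: [-0.607, -3.082, 0.0]
force: [-0.9, 0.3, -4.1]
opening: 0.0263
t: 8.5
tool_pos: [0.531, 0.063, 0.155]
orientation: [-0.607, -3.082, 0.0]
force: [-0.5, 0.1, -4.4]
opening: 0.0263
```

```bash
for i in 1 2 3; do python3 -m inch '[[[0,0,0.1,0,0,0,1],[0,0,0.1,0,0,0,1],[0,0,0,0,0,0,1]]]' | egrep 'pos|force' ; done
```

```text
tool_pos: [0.5312, 0.063, 0.1535]
force: [0.6, -0.1, -3.0]
tool_pos: [0.5312, 0.063, 0.1514]
force: [-0.1, -0.4, -4.1]
tool_pos: [0.5312, 0.063, 0.1494]
force: [-0.4, 0.2, -3.1]
```

```bash
for i in 1 2; do python3 -m inch '[[[0,0,0.1,0,0,0,1],[0,0,0.1,0,0,0,1],[0,0,0,0,0,0,1]]]' | egrep 'pos|force' ; done; for i in 1 2 ; do python3 -m inch '[[[0,0,0.1,0,0,0,1],[0,0,0,0,0,0,1]]]' | egrep 'pos|force' ; done
```

```text
tool_pos: [0.5312, 0.063, 0.1474]
force: [-0.1, 0.2, -3.1]
tool_pos: [0.5312, 0.063, 0.1454]
force: [0.3, -0.1, -3.7]
tool_pos: [0.5312, 0.063, 0.1445]
force: [0.0, -0.1, -4.1]
tool_pos: [0.5312, 0.063, 0.1435]
force: [-0.1, -0.2, -3.8]
```

```bash
for i in 1 2 3; do python3 -m inch '[[[0,0,0.07,0,0,0,1],[0,0,0,0,0,0,1]]]' | egrep 'pos|force' ; done
python3 - <<'E'
from h import *
S=robot.read_camera("scene");im=S["image"]
cv2.imwrite("pics/s4.png",cv2.resize(im[190:260,270:340],(560,560),interpolation=cv2.INTER_CUBIC))
E
```

```text
tool_pos: [0.5313, 0.063, 0.1429]
force: [-0.2, 0.6, -3.2]
tool_pos: [0.5316, 0.063, 0.1427]
force: [-0.1, 0.5, 0.2]
tool_pos: [0.5321, 0.063, 0.1427]
force: [-1.0, -0.3, 5.2]
```

View pics/s4.png

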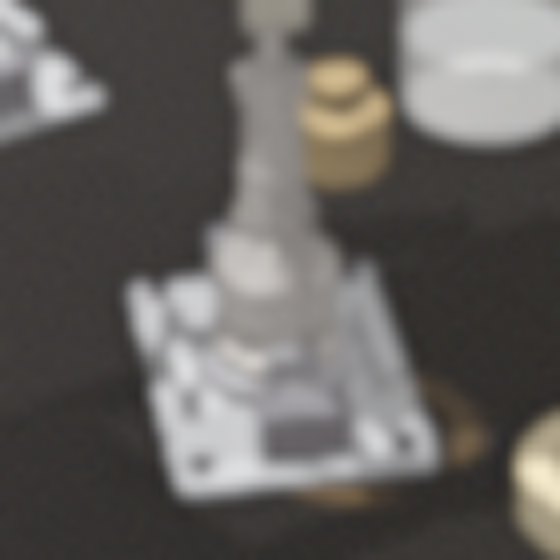

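It is seated at z = 0.1427 m, contact stops there, and the flange lies between the catches at (275,370). The spring resistance on the way in was almost zero, so this may be the worn dock. I'll press a bit more, then tug in small steps.

```bash
f(){ egrep 'pos|force'; }; python3 -m inch '[[[0,0,0.08,0,0,0,1],[0,0,0,0,0,0,1],[0,0,0,0,0,0,1]]]'|f; python3 -m inch '[[[0,0,-0.1,0,0,0,1],[0,0,-0.1,0,0,0,1],[0,0,0,0,0,0,1]]]'|f;  for i in 1 2 3; do python3 -m inch '[[[0,0,-0.1,0,0,0,1],[0,0,0,0,0,0,1]]]' |f ; done
```

```text
tool_pos: [0.5326, 0.063, 0.1427]
force: [-2.1, -0.9, 8.9]
tool_pos: [0.5313, 0.0631, 0.1427]
force: [0.2, 0.4, 1.6]
tool_pos: [0.5308, 0.063, 0.143]
force: [-0.2, 0.0, -4.2]
tool_pos: [0.5311, 0.063, 0.1445]
force: [-0.7, -0.2, -3.8]
tool_pos: [0.5314, 0.063, 0.1458]
force: [-0.3, -0.8, -4.1]
```

```bash
f(){ egrep 'pos|force'; }; for i in 1 2 3; do python3 -m inch '[[[0,0,-0.1,0,0,0,1],[0,0,0,0,0,0,1]]]' |f ; done
```

```text
tool_pos: [0.5314, 0.063, 0.1469]
force: [0.6, 0.5, -3.1]
tool_pos: [0.5314, 0.063, 0.1479]
force: [-0.2, 0.4, -3.3]
tool_pos: [0.5314, 0.063, 0.1489]
force: [-0.5, 0.1, -3.2]
```

It rose 6 mm with only its own weight on the sensor, so this dock is worn. Lifting out and moving to the left dock.

```bash
f(){ egrep 'pos|force|^t'; }; python3 -m inch '[[[0,0,-1.5,0,0,0,1],[0,0,-2.5,0,0,0,1],[0,0,-1.5,0,0,0,1],[0,0,0,0,0,0,1],[0.8,2.01,0,0,0,0,1]]]'|f; python3 -m inch '[[[1.6,4,0,0,0,0,1],[1.6,4,0,0,0,0,1],[1.6,4,0,0,0,0,1],[1.6,4,0,0,0,0,1],[1.6,4,0,0,0,0,1]]]'|f;python3 -m inch '[[[0.9,2.1,0,0,0,0,1],[0,0,0,0,0,0,1],[0,0,0,0,0,0,1],[0,0,0,0,0,0,1],[0,0,0,0,0,0,1]]]' |f
python3 - <<'E'
from h import *
print(delta([.5326,.3235,.143]))
E
```

```text
t: 13.35
tool_pos: [0.5323, 0.083, 0.2044]
force: [0.0, 0.4, -4.0]
t: 13.85
tool_pos: [0.5328, 0.3016, 0.2028]
force: [0.6, 0.1, -3.2]
t: 14.35
tool_pos: [0.5331, 0.3217, 0.2036]
force: [-0.6, -0.4, -3.4]
[0.12 0.15 6.06]
```

```bash
f(){ egrep 'pos|force|^t'; }; python3 -m inch '[[[0.1,0.15,1,0,0,0,1],[0,0,1.5,0,0,0,1],[0,0,0,0,0,0,1],[0,0,0,0,0,0,1],[0,0,0,0,0,0,1]]]'|f
python3 - <<'E'
from h import *
print(delta([.5326,.3235,.143]))
T=robot.read_camera("top")["image"];S=robot.read_camera("scene")["image"]
cv2.imwrite("pics/g5.png",np.hstack([cv2.resize(T[190:270,140:220],(400,400)),cv2.resize(S[160:230,225:295],(400,400))]))
E
```

```text
t: 14.85
tool_pos: [0.5327, 0.3246, 0.1788]
force: [0.9, 0.2, -3.1]
[-0.04 -0.11  3.58]
```

View pics/g5.png

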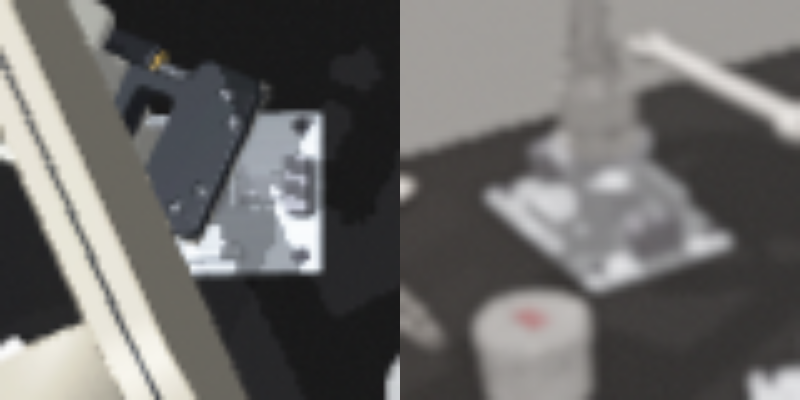

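The plunger is upright over the left dock; the dock is at about (610,200) in the right panel with the flange above it. Descending.

```bash
f(){ egrep 'pos|force'; }; python3 -m inch '[[[-0.04,-0.1,0.4,0,0,0,1],[0,0,0.4,0,0,0,1],[0,0,0.4,0,0,0,1],[0,0,0.4,0,0,0,1],[0,0,0,0,0,0,1]]]'|f; for i in 1 2 3 4 5; do python3 -m inch '[[[0,0,0.1,0,0,0,1],[0,0,0.1,0,0,0,1],[0,0,0,0,0,0,1]]]'|f; done
```

```text
tool_pos: [0.5322, 0.3234, 0.1619]
force: [0.1, -0.5, -3.0]
tool_pos: [0.5328, 0.3236, 0.1611]
force: [-0.1, -0.8, 0.3]
tool_pos: [0.5327, 0.3237, 0.1588]
force: [-0.4, -0.1, 0.2]
tool_pos: [0.5326, 0.3236, 0.1566]
force: [0.7, 0.5, 0.1]
tool_pos: [0.5325, 0.3235, 0.1545]
force: [-0.0, -0.1, 0.0]
tool_pos: [0.5325, 0.3235, 0.1526]
force: [-0.1, 0.4, 0.9]
```

There is spring resistance of 3–4 N here, as expected of a sound dock.

```bash
f(){ egrep 'pos|force'; }; for i in 1 2 3 4 5; do python3 -m inch '[[[0,0,0.1,0,0,0,1],[0,0,0.1,0,0,0,1],[0,0,0,0,0,0,1]]]'|f; done; python3 -m inch '[[[0,0,0.07,0,0,0,1],[0,0,0,0,0,0,1]]]'|f
```

```text
tool_pos: [0.5322, 0.3234, 0.15]
force: [1.0, 0.4, -1.3]
tool_pos: [0.5322, 0.3234, 0.1481]
force: [0.4, -0.3, -3.6]
tool_pos: [0.5324, 0.3234, 0.1463]
force: [0.0, 0.2, -2.9]
tool_pos: [0.5323, 0.3235, 0.1443]
force: [0.2, 0.2, -3.2]
tool_pos: [0.5327, 0.3236, 0.1428]
force: [0.4, 0.6, -2.7]
tool_pos: [0.533, 0.3238, 0.1427]
force: [0.2, 0.0, 1.0]
```

```bash
f(){ egrep 'pos|force'; }; python3 -m inch '[[[0,0,0.1,0,0,0,1],[0,0,0.05,0,0,0,1],[0,0,0,0,0,0,1],[0,0,0,0,0,0,1]]]'|f; python3 -m inch '[[[0,0,-0.1,0,0,0,1],[0,0,-0.1,0,0,0,1],[0,0,-0.1,0,0,0,1],[0,0,0,0,0,0,1]]]'|f;  for i in 1 2 ; do python3 -m inch '[[[0,0,-0.06,0,0,0,1],[0,0,0,0,0,0,1]]]' |f ; done
```

```text
tool_pos: [0.5335, 0.324, 0.1426]
force: [-1.6, -0.6, 7.4]
tool_pos: [0.5321, 0.3233, 0.1428]
force: [-0.4, -0.2, -3.8]
tool_pos: [0.5323, 0.3234, 0.1437]
force: [0.3, -0.7, -3.8]
tool_pos: [0.5326, 0.3235, 0.1447]
force: [0.0, -0.1, -3.5]
```

```bash
f(){ egrep 'pos|force'; }; for i in 1 2 3; do python3 -m inch '[[[0,0,-0.05,0,0,0,1],[0,0,0,0,0,0,1]]]' |f ; done
```

```text
tool_pos: [0.5323, 0.3235, 0.1448]
force: [-0.2, 0.6, -4.8]
tool_pos: [0.5321, 0.3235, 0.1449]
force: [0.5, 1.4, -10.1]
tool_pos: [0.5319, 0.3234, 0.145]
force: [0.7, 1.3, -14.8]
```

The catches hold, with a net tug of about 11 N once the 3.5 N weight is taken off. I'll hold for over a second.

```bash
f(){ egrep '^t:|pos|force'; };  for i in 1 2 3; do python3 -m inch '[[[0,0,-0.003,0,0,0,1],[0,0,0,0,0,0,1],[0,0,0,0,0,0,1],[0,0,0,0,0,0,1],[0,0,0,0,0,0,1]]]' |f ; done
```

```text
t: 20.95
tool_pos: [0.5319, 0.3233, 0.1452]
force: [0.3, 3.2, -21.7]
t: 21.45
tool_pos: [0.5319, 0.3233, 0.1452]
force: [0.6, 1.9, -25.7]
t: 21.95
tool_pos: [0.5319, 0.3233, 0.1453]
force: [0.7, 2.3, -25.1]
```

The force crept up to about 22 N net at steady command, above the 18 N I was asked to keep to. Easing off at once.

```bash
f(){ egrep '^t:|pos|force'; };  python3 -m inch '[[[0,0,0.1,0,0,0,1]]]' |f ; for i in 1 2 3; do python3 -m inch '[[[0,0,0,0,0,0,1]]]' |f ; done
```

```text
t: 22.05
tool_pos: [0.5324, 0.3234, 0.1451]
force: [0.6, 2.3, -19.0]
t: 22.15
tool_pos: [0.5325, 0.3234, 0.1452]
force: [0.1, 1.0, -22.6]
t: 22.25
tool_pos: [0.5325, 0.3234, 0.1452]
force: [-0.3, 1.1, -22.3]
t: 22.35
tool_pos: [0.5325, 0.3234, 0.1452]
force: [0.2, 2.0, -24.2]
```

```bash
f(){ egrep '^t:|pos|force'; };  python3 -m inch '[[[0,0,0.08,0,0,0,1]]]' |f ; for i in 1 2 3; do python3 -m inch '[[[0,0,0,0,0,0,1]]]' |f ; done
```

```text
t: 22.45
tool_pos: [0.5329, 0.3236, 0.1451]
force: [0.2, 1.0, -17.3]
t: 22.55
tool_pos: [0.5329, 0.3236, 0.1451]
force: [-0.2, 0.8, -19.0]
t: 22.65
tool_pos: [0.5329, 0.3236, 0.1451]
force: [-0.8, 0.6, -18.6]
t: 22.75
tool_pos: [0.5329, 0.3236, 0.1451]
force: [0.6, 0.2, -17.1]
```

```bash
f(){ egrep '^t:|pos|force'; };  python3 -m inch '[[[0,0,0.04,0,0,0,1],[0,0,0,0,0,0,1]]]' |f ; for i in 1 2 3 4 5; do python3 -m inch '[[[0,0,0,0,0,0,1],[0,0,0,0,0,0,1]]]' |f ; done
```

```text
t: 22.95
tool_pos: [0.5331, 0.3237, 0.145]
force: [-1.1, -0.4, -12.7]
t: 23.15
tool_pos: [0.5331, 0.3238, 0.145]
force: [-0.9, 0.5, -11.2]
t: 23.35
tool_pos: [0.533, 0.3237, 0.1449]
force: [-0.2, -0.4, -8.9]
t: 23.55
tool_pos: [0.533, 0.3238, 0.1448]
force: [-0.1, 0.2, -6.6]
t: 23.75
tool_pos: [0.533, 0.3237, 0.1448]
force: [-0.4, -0.3, -4.9]
t: 23.95
tool_pos: [0.533, 0.3238, 0.1447]
force: [0.1, -0.4, -3.6]
```

The controller creeps towards its commanded pose, so I'll regulate the tug in short steps for a clean full second at 12 N.

```bash
f(){ egrep '^t:|force'; };  python3 -m inch '[[[0,0,-0.06,0,0,0,1],[0,0,0,0,0,0,1]]]' |f ; for i in 1 2 3; do python3 -m inch '[[[0,0,0,0,0,0,1]]]' |f ; done
```

```text
t: 24.15
force: [-0.3, 0.1, -5.8]
t: 24.25
force: [0.3, 0.6, -5.5]
t: 24.35
force: [0.0, 1.5, -5.1]
t: 24.45
force: [-0.1, 0.7, -5.1]
```

```bash
f(){ egrep '^t:|force'; };  python3 -m inch '[[[0,0,-0.06,0,0,0,1],[0,0,0,0,0,0,1]]]' |f ; for i in 1 2; do python3 -m inch '[[[0,0,0,0,0,0,1]]]' |f ; done
```

```text
t: 24.65
force: [-0.2, 1.0, -8.5]
t: 24.75
force: [0.6, 1.2, -8.9]
t: 24.85
force: [0.8, 1.9, -8.6]
```

```bash
f(){ egrep '^t:|force'; };  python3 -m inch '[[[0,0,-0.06,0,0,0,1]]]' |f ; for i in 1 2 3; do python3 -m inch '[[[0,0,0,0,0,0,1]]]' |f ; done
```

```text
t: 24.95
force: [0.6, 1.6, -14.2]
t: 25.05
force: [0.8, 2.5, -14.4]
t: 25.15
force: [0.2, 1.7, -16.0]
t: 25.25
force: [0.4, 2.7, -15.4]
```

```bash
f(){ egrep '^t:|pos|force'; };  python3 -m inch '[[[0,0,0.01,0,0,0,1],[0,0,0,0,0,0,1]]]' |f ; for i in 1 2 ; do python3 -m inch '[[[0,0,0.01,0,0,0,1],[0,0,0,0,0,0,1]]]' |f ; done
```

```text
t: 25.45
tool_pos: [0.5321, 0.3234, 0.1451]
force: [0.7, 2.2, -18.0]
t: 25.65
tool_pos: [0.5322, 0.3234, 0.1451]
force: [1.0, 1.1, -19.4]
t: 25.85
tool_pos: [0.5323, 0.3234, 0.1452]
force: [-0.1, 2.5, -20.4]
```

```bash
f(){ egrep '^t:|pos|force'; };  python3 -m inch '[[[0,0,0.06,0,0,0,1]]]' |f ; for i in 1 2 ; do python3 -m inch '[[[0,0,0.03,0,0,0,1]]]' |f ; done
```

```text
t: 25.95
tool_pos: [0.5326, 0.3235, 0.1451]
force: [-0.3, 2.3, -16.8]
t: 26.05
tool_pos: [0.5328, 0.3235, 0.145]
force: [0.8, 1.3, -16.5]
t: 26.15
tool_pos: [0.5329, 0.3236, 0.145]
force: [0.1, 1.4, -14.6]
```

The tug held for 1.2 s at 11–17 N net, with the plunger staying at the 2.3 mm play stop. Now pressing it back home.

```bash
f(){ egrep '^t:|pos|force'; };  python3 -m inch '[[[0,0,0.1,0,0,0,1],[0,0,0.1,0,0,0,1],[0,0,0,0,0,0,1]]]' |f ; for i in 1 2; do python3 -m inch '[[[0,0,0.08,0,0,0,1],[0,0,0,0,0,0,1]]]' |f ; done
```

```text
t: 26.45
tool_pos: [0.534, 0.324, 0.1446]
force: [0.4, 0.3, -3.0]
t: 26.65
tool_pos: [0.5333, 0.3238, 0.1427]
force: [-0.1, 0.7, 0.1]
t: 26.85
tool_pos: [0.5338, 0.3241, 0.1426]
force: [1.3, -0.1, 5.2]
```

```bash
f(){ egrep '^t:|pos|force|open'; };  python3 -m inch '[[[0,0,0,0,0,0,0.2],[0,0,0,0,0,0,0.1],[0,0,0,0,0,0,-0.3],[0,0,0,0,0,0,-1],[0,0,0,0,0,0,-1]]]' 10 |f; python3 -m inch '[[[0,0,0,0,0,0,-1],[0,0,-1,0,0,0,-1],[0,0,-3,0,0,0,-1],[0,0,-4,0,0,0,-1],[0,0,-4,0,0,0,-1]]]'|f;  python3 -m inch '[[[2,4,0,0,0,0,-1],[2,4,0,0,0,0,-1],[2,4,0,0,0,0,-1],[2,4,0,0,0,0,-1],[0,0,0,0,0,0,-1]]]'|f
python3 - <<'E'
from h import *
T=robot.read_camera("top");S=robot.read_camera("scene")
for c,n in((T,"T"),(S,"S")):
    for z in(.0135,.162): print(n,z,proj(c,[.5326,.3235,z]).round(1))
a=T["image"];b=S["image"]
cv2.imwrite("pics/g6.png",np.hstack([cv2.resize(a[190:270,140:220],(400,400)),cv2.resize(b[140:220,220:300],(400,400))]))
E
```

```text
t: 27.35
tool_pos: [0.5324, 0.3235, 0.1405]
force: [0.2, -0.2, 0.1]
opening: 0.0614
t: 27.85
tool_pos: [0.5322, 0.3234, 0.2625]
force: [0.4, 1.0, 0.1]
opening: 0.0925
t: 28.35
tool_pos: [0.5167, 0.5068, 0.259]
force: [0.2, -0.4, 0.1]
opening: 0.0932
T 0.0135 [178.4 227.9]
T 0.162 [162.7 217.1]
S 0.0135 [259.3 194.7]
S 0.162 [255.4 149.7]
```

View pics/g6.png

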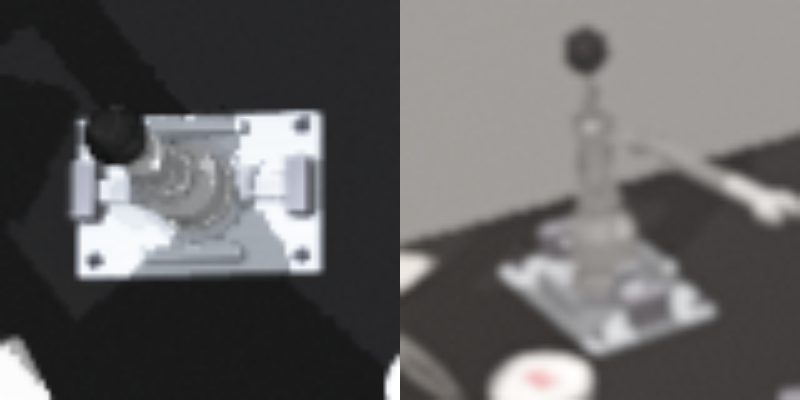

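The plunger stands upright in the left dock. The ball is at top (163,217), where a home pose predicts (162.7,217.1), and at scene (257,149.6) against a predicted (255.4,149.7). The gripper is clear of it. I'll let it settle and hand in.

```bash
python3 -m inch '[[[0,0,0,0,0,0,-1],[0,0,0,0,0,0,-1],[0,0,0,0,0,0,-1]]]'; python3 -c "
from plant import robot
robot.close_job()"
```

```text
t: 28.75
tool_pos: [0.5199, 0.5009, 0.2618]
orientation: [0.609, 3.081, 0.001]
force: [-1.0, -0.9, -0.8]
opening: 0.0928
the job is handed in; nothing more can be done
```

The plunger is released, upright and home in the left dock, which held the tug. The job was handed in at 28.75 s. One limit was exceeded on the way: the first tug there reached about 22 N net.

- **Right dock (worn):** The plunger met almost no spring resistance going in. I pressed it home with about 12 N, and on the upward pull it lifted 6 mm with only its 3.5 N weight on the sensor. I took it out.
- **Left dock (sound):** The springs resisted with about 3–4 N on the way in, and I pressed it home with about 11 N. It then stopped after about 2.3 mm of upward play and held.
- **Tug overshoot:** The arm kept creeping towards its commanded height, so the force rose to about 22 N for around a second. That is above the 18 N you asked for but under the 24 N limit. I eased off and repeated the tug under control: about 11–17 N for 1.2 s, and the catches held.
- **Last checks:**
  - The tool was back at its home height of 0.1426 m before I let go.
  - In the last top picture the ball matched the predicted home pose within 0.5 px. In the scene picture it was about 1.6 px off sideways (roughly 3 mm), close to the 2 mm calibration error.
  - The gripper is clear, and I saw no contact with the other objects. I did not measure their positions again.

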